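# Start the dust extraction at the fettling bench

## Task

Get the dust extraction going at the fettling bench: with the fingertips, gently push the yellow tab so that the shutter slides all the way open and uncovers the grille, and only then press the green start button fully down, let it spring back and move the hand away. Pinch and lift nothing, and leave the red and blue buttons, the pewter pony and the pliers untouched.

Things in the scene. Friction and masses are not known exactly. Their poses are not given: they have to be found in the camera images.
- draught_box: blue down-draught box fixed to the bench, 150 mm (its x) by 300 mm (its y) by 50 mm high, z up, origin at the centre of its underside; it stands at varying places and yaws. On top, along its two long edges, run aluminium guide rails 15 mm high (top at 65 mm). A grey hose leaves its +x side. A black grille lies in the -y half of its top, the +y half is plain blue
- shutter (a joint): travel of the steel shutter plate (118 by 124 mm) lying between the rails, its top 58 mm above the bench: 0 = shut over the grille, 0.12 m = fully open at its stop; it starts partly open, between 0 and 0.03 m, slides along the box's own +y, stays where it is left and needs about 2 N
- shutter_tab (a point): middle of the top of the yellow tab that stands up from the middle of the shutter plate and moves with it: 50 mm along the box's x, 12 mm thick along the box's y, 34 mm tall above the plate; its top is 92 mm above the bench. In the box's frame the point is (0, -0.065 + shutter value, 0.092). About 55 mm of plate is free on either side of it
- start (a joint): travel of the green start button: 0 = up, 0.006 m = fully down; pressed straight down, about 5 N to the bottom; it springs back
- start_top (a point): centre of the top face of the green button (36 mm across), 58 mm above the bench while it is up; a black collar 52 mm across and 12 mm high surrounds it
- start_box: grey station box fixed to the bench, 56 by 56 by 36 mm high, with the green button on top of it; origin at the centre of its underside
- stop (a joint): travel of the red stop button (same kind), not to be pressed
- stop_top (a point): centre of the top face of the red button (36 mm across), 58 mm above the bench while it is up; a black collar 52 mm across and 12 mm high surrounds it
- stop_box: grey station box fixed to the bench, 56 by 56 by 36 mm high, with the red button on top of it; origin at the centre of its underside
- lamp (a joint): travel of the blue lamp button (same kind), not to be pressed
- lamp_top (a point): centre of the top face of the blue button (36 mm across), 58 mm above the bench while it is up; a black collar 52 mm across and 12 mm high surrounds it
- lamp_box: grey station box fixed to the bench, 56 by 56 by 36 mm high, with the blue button on top of it; origin at the centre of its underside. The three stations stand about 100 mm apart across the robot's right side, in any order
- pony: loose pewter casting of a standing pony, 103 mm long (x, head to +x), 29 mm wide, 78 mm high, about 0.22 kg; origin between its feet on the bench
- pliers: loose pliers with red grips lying flat, 160 mm long (x, jaws to +x), 52 mm wide, 12 mm high; origin near the pivot at the underside

How it is judged (in metres and radians):
On the way, in this order (a step that is already met when the one before it is completed fails the run):
1. the shutter is pushed fully open (value of joint shutter above 0.11 m), for 0.2 s.
2. the green button is pressed fully down with the fingers (value of joint start above 0.0048 m and contact force between the fingers and start_box above 1 N), for 0.05 s.
At the end, for the whole second after the job is handed in: the shutter stands within 10 mm of fully open, the green button has been pressed (at least 4.8 of its 6 mm) after that and is up again, the red and blue buttons are up, and the pony and pliers are within 8 mm of where they were (value of joint shutter above 0.11 m and value of joint each of start, stop, lamp below 0.001 m and distance of each of pony, pliers from where it was at the start of the episode below 0.008 m and angle between pony's own z axis and vertical below 0.1 rad); the robot touches nothing.
It fails at once if the green button is pressed before the shutter is open (value of joint start above 0.002 m and value of joint shutter below 0.11 m).
It fails at once if the red or blue button or its housing is touched (value of joint any of stop, lamp above 0.0015 m or contact force between any of the fingers, the arm and stop_box above 1 N or contact force between any of the fingers, the arm and lamp_box above 1 N).
It fails at once if the pony is touched, moved or lifted (distance of pony from where it was at the start of the episode above 0.008 m or angle between pony's own z axis and vertical above 0.2 rad or contact force between any of the fingers, the arm and pony above 1 N).
It fails at once if the pliers are touched, moved or lifted (distance of pliers from where it was at the start of the episode above 0.008 m or contact force between any of the fingers, the arm and pliers above 1 N).
It fails at once if the tab is pinched or shoved hard, or the green button jabbed (over 30 N) (contact force between any of the fingers, the arm and draught_box above 30 N or contact force between the fingers and start_box above 30 N).
It also fails if it takes over 45 s, if anything falls off the work surface, if the arm or the gripper's body presses on something with over 40 N, if the wrist force passes 120 N, or if a joint passes its speed limit or range.

## Robot

A 6-joint arm with a two-finger parallel gripper is mounted at the origin on the work surface. World frame = base frame: x ahead of the robot, y to its left, z up, the work surface at z = 0. Lengths are in mm, angles in rad, forces in N, time in s.
With the tool pointing down it reaches from about 275 to 750 mm from the base axis. Payload 10.2 kg.
Tool frame: the origin (TCP) lies between the finger pads; the fingertips stand 11 mm ahead of it and the grasp point (between the pads) lies 8 mm behind it; z points along the fingers, y is the line along which they close (so a half turn about z gives the same grasp; the last joint's range is limited). The gripper opens to 85 mm and grips with 20 to 120 N. Pads are 22 mm wide; open, the fingers measure 114 mm over their backs; the gripper's body (76 mm by 85 mm) begins 54 mm behind the grasp point. The pads swing forward as they close: fully open they stand 13 mm farther back than shut.
Start: joints at [-1.417, 0.313, 1.498, -0, 1.331, -0.223], TCP at [193.16, -488.181, 242.294] pointing down, gripper open.
Joint ranges: [-2.94, 2.94], [-0.97, 2.17], [0.19, 2.56], [-1.23, 4.37], [0.02, 3.11], [-2.88, 2.88]. Speed limits (rad/s): [2.39, 2.39, 3.01, 3.14, 3.14, 3.14].

## Interface

Orientations are given as a unit quaternion [w, x, y, z].
In Python, from rig import sense, eyes, finish_job gives the robot as it stands.
- The arm moves only by the shell command python3 -m jog 'ROWS' [FORCE]. ROWS is JSON, a list of rows, each a list of 7 numbers: the shift along the tool's x, y, z in m, then the turn, a rotation vector about the tool's x, y, z in rad, then the finger opening in m, from 0 to 0.0854. In form: [[dx, dy, dz, rx, ry, rz, gripper], ...]. A call has 1 to 5 rows; each row shifts and turns the commanded pose from where the row before left it, along the tool's axes as they then stand; what a row does not reach is not made up. A row lasts 1/10 s, in which the tool goes at most 50 mm and 8.59 degrees, less where a joint would pass 70% of its speed; a pose out of reach is approached as far as the arm can. A call is refused whole if a number of a shift passes 0.05 or a number of a turn 0.15, either way. A call with a gripper value outside its range is refused whole. The fingers move at their own pace and stop on an object; FORCE is the grip in N (left out, the last holds). Time passes only in rows, so rows that do not move let the fingers close. It gives the time, the measured TCP pose, the force, the opening and the grip force at its end, in the units of the state.
- sense(): the state, without advancing time (a new reading comes with each control period).
- eyes.capture(name): name is "scene" or "top"; returns the picture (420x560x3 uint8, red, green, blue); there is no depth.
- eyes.calibration(name): a dict with "fx", "fy", "cx", "cy" (pixels), "cam_to_world" (4x4, takes a point from camera to world coordinates). Camera axes: x right, y down, z forward; pixel columns grow to the right and rows downward; lengths in mm; the calibration is good to about 2 mm. A picture is of the moment at which its call begins. calibration takes no time and is no camera call.
- finish_job(): hands the job in; it is judged then, once.
The state is a dict: "time_s": time; "joints": joint angles; "dq": joint speeds; "tau": joint torques, N m; "eef_pos": TCP position; "ee_rot": TCP orientation; "force": force on the tool from outside, world axes, zero at the start; "wrist_torque": the same for the moment, N m; "grip_width": opening from 0.0 (shut) to 1.0 (fully open); "grip_force": force on a finger pad.
Only numpy, scipy, OpenCV 4.12 (cv2) and the standard library are available. Lean on these libraries where they do the work, as an engineer would, in place of code of your own. Each camera call takes 0.05 s, during which the arm holds its last target. There are 200 camera calls.

## Working session

There is one attempt and no reset: what is moved stays moved. The work goes in short steps, Python scripts to look and compute and a shell command to move; the robot and the scene stay as the last step left them, time stands still between calls to the robot, and variables do not carry over. Pictures are saved under pics/ and viewed, at most 10 in all, crops included, and the job is handed in when it is done.

```bash
mkdir -p pics
python3 - <<'E'
from rig import sense, eyes
import cv2,numpy as np
for n in("scene","top"):
    im=eyes.capture(n); cv2.imwrite(f"pics/{n}0.png",cv2.cvtColor(im,cv2.COLOR_RGB2BGR))
    c=eyes.calibration(n); print(n,c["fx"],c["cx"],c["cy"],np.round(c["cam_to_world"],3).tolist())
s=sense();print(s["time_s"],s["eef_pos"],s["ee_rot"],s["grip_width"])
E
```

```text
scene 471.12922642276544 270.0794058171634 205.2099572749903 [[-0.403, 0.6, -0.692, 1178.945], [0.915, 0.256, -0.311, 224.527], [-0.009, -0.758, -0.652, 667.662], [0.0, 0.0, 0.0, 1.0]]
top 414.49745653015594 278.4287930704028 210.53632661052728 [[0.001, -0.997, 0.076, 469.972], [-1.0, -0.002, -0.02, -49.634], [0.02, -0.076, -0.997, 939.861], [0.0, 0.0, 0.0, 1.0]]
0.1 [ 193.11377773 -487.98387268  241.81653617] [-5.46223323e-04  9.82309496e-01  1.87263864e-01  2.01216654e-05] 0.9967815593579438
```

View pics/top0.png

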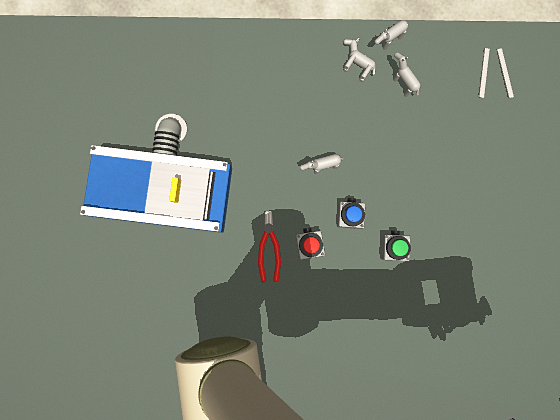

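View pics/scene0.png

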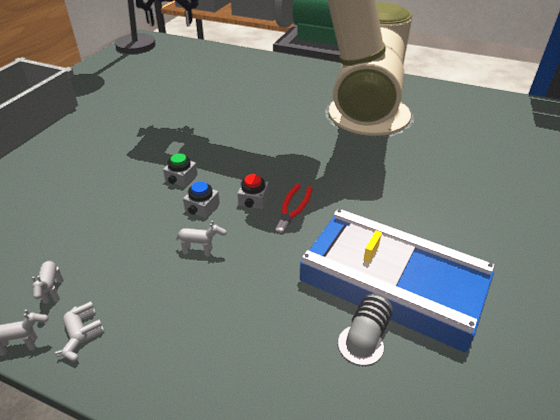

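The top view shows the tab at about (175,188), with plain blue to its left (box +y) and the green button at (398,247). Red is at (311,245), blue at (352,214), the pliers near (269,245) and the pony near (322,162). The scene view agrees. Next I locate these points and the box yaw.

```bash
cat > h.py <<'E'
import cv2,numpy as np
from rig import sense, eyes
def ray(n,u,v,z):
    c=eyes.calibration(n);M=np.array(c["cam_to_world"])
    d=M[:3,:3]@[(u-c["cx"])/c["fx"],(v-c["cy"])/c["fy"],1];o=M[:3,3]
    return (o+d*(z-o[2])/d[2])
def mask(im,h0,h1,s=120,v=60):
    return cv2.inRange(cv2.cvtColor(im,cv2.COLOR_RGB2HSV),(h0,s,v),(h1,255,255))
def big(m,k=1):
    cs=cv2.findContours(m,cv2.RETR_EXTERNAL,cv2.CHAIN_APPROX_NONE)[0]
    return sorted(cs,key=cv2.contourArea)[::-1][:k]
def cen(c): m=cv2.moments(c);return m["m10"]/m["m00"],m["m01"]/m["m00"]
E
python3 - <<'E'
from h import *
for n in("top","scene"):
    im=cv2.cvtColor(cv2.imread(f"pics/{n}0.png"),cv2.COLOR_BGR2RGB)
    for nm,h0,h1,z in(("green",45,80,58),("yellow",22,34,85)):
        c=big(mask(im,h0,h1))[0];p=cen(c);print(n,nm,np.round(p,1),ray(n,*p,z).round(),cv2.boundingRect(c))
    b=[c for c in big(mask(im,100,125,150,50),4)]
    for c in b: print("blue",np.round(cen(c)),cv2.contourArea(c),ray(n,*cen(c),55).round())
# rail end screws / corners at z=65 (read off top picture)
P=[ray("top",u,v,65)[:2] for u,v in((91,146),(230,159),(81,214),(219,231))]
print(np.round(P)); d=(P[0]-P[1])+(P[2]-P[3]);print("+y dir deg",np.degrees(np.arctan2(d[1],d[0])),"ctr",np.mean(P,0))
for nm,p in dict(red=(311,245),blue=(352,214)).items(): print(nm,ray("top",*p,58).round())
for p in((268,212),(262,281),(280,280)): print("pliers",ray("top",*p,6).round())
for p in((300,166),(342,158)): print("pony",ray("top",*p,50).round())
E
```

```text
top green [399.4 247.5] [ 459. -325.   58.] (391, 240, 18, 16)
top yellow [174.8 189.6] [578. 148.  85.] (169, 177, 12, 26)
blue [117. 183.] 3037.0 [595. 277.  55.]
blue [220. 196.] 803.5 [568.  58.  55.]
blue [353. 214.] 193.0 [ 531. -228.   55.]
scene green [315.1   5.7] [-629. -385.   58.] (294, 0, 35, 16)
scene yellow [371.8 245.4] [589. 150.  85.] (364, 230, 18, 32)
blue [447. 290.] 4087.5 [610. 286.  55.]
blue [547.  63.] 983.0 [-403.  440.   55.]
blue [327. 237.] 479.0 [571.  65.  55.]
blue [199. 188.] 164.0 [ 537. -226.   55.]
[[673. 331.]
 [647.  36.]
 [529. 347.]
 [493.  58.]]
+y dir deg 83.9693710667387 ctr [585.51657006 193.04738442]
red [ 464. -136.   58.]
blue [ 530. -225.   58.]
pliers [538. -45.   6.]
pliers [384. -32.   6.]
pliers [386. -72.   6.]
pony [ 635. -114.   50.]
pony [ 653. -206.   50.]
```

```bash
python3 -m jog '[[0,0,0,0,0,0.12,0],[0,0,0,0,0,0.12,0],[0,0,0,0,0,0.12,0],[0,0,0,0,0,0.12,0],[0,0,0,0,0,0,0]]' 20
python3 -m jog '[[0.02,-0.04,0,0,0,0,0],[0.02,-0.04,0,0,0,0,0],[0.02,-0.04,0,0,0,0,0],[0.02,-0.04,0,0,0,0,0],[0.02,-0.04,0,0,0,0,0]]'
python3 -m jog '[[0.02,-0.04,0,0,0,0,0],[0.02,-0.04,0,0,0,0,0],[0.02,-0.04,0,0,0,0,0],[0.02,-0.04,0,0,0,0,0],[0.02,-0.04,0,0,0,0,0]]'
```

```text
time_s: 0.6
eef_pos: [193.1, -488.1, 242.0]
ee_rot: [-0.0, 0.999, -0.052, -0.0]
force: [-0.6, -0.1, -0.4]
grip_width: 0.144
grip_force: 0.0
time_s: 1.1
eef_pos: [313.8, -297.9, 242.2]
ee_rot: [-0.0, 0.999, -0.05, 0.0]
force: [0.7, 0.0, 0.3]
grip_width: -0.003
grip_force: 0.0
time_s: 1.6
eef_pos: [433.9, -109.1, 242.3]
ee_rot: [0.0, 0.999, -0.05, 0.0]
force: [0.7, -0.1, -0.4]
grip_width: -0.002
grip_force: 0.0
```

```bash
python3 -m jog '[[0.02,-0.038,0,0,0,0,0],[0.02,-0.038,0,0,0,0,0],[0.02,-0.038,0,0,0,0,0],[0.02,-0.038,0,0,0,0,0],[0.02,-0.038,0,0,0,0,0]]'
python3 -m jog '[[0.02,-0.038,0,0,0,0,0],[0,0,0.03,0,0,0,0],[0,0,0.03,0,0,0,0],[0,0,0.03,0,0,0,0],[0,0,0,0,0,0,0]]'
python3 - <<'E'
from h import *
for n in("scene","top"):
    im=eyes.capture(n); cv2.imwrite(f"pics/{n}1.png",cv2.cvtColor(im,cv2.COLOR_RGB2BGR))
E
```

```text
time_s: 2.1
eef_pos: [553.0, 69.5, 242.1]
ee_rot: [0.0, 0.999, -0.05, -0.0]
force: [1.2, -1.4, -0.3]
grip_width: 0.001
grip_force: 0.0
time_s: 2.6
eef_pos: [574.2, 103.6, 148.5]
ee_rot: [0.0, 0.999, -0.05, -0.004]
force: [-0.2, -0.4, -0.0]
grip_width: -0.001
grip_force: 0.0
```

View pics/scene1.png

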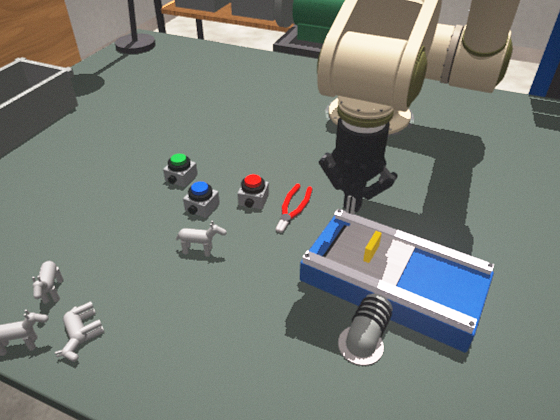

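The closed fingertips (350,210) hang above the grille side of the tab (372,245), in line with it and clear of the rails. I'll go down and push along box +y (tool -y).

```bash
python3 -m jog '[[0.002,0,0.03,0,0,0,0],[0,0,0.025,0,0,0,0],[0,0,0.012,0,0,0,0],[0,0,0,0,0,0,0]]'
python3 -m jog '[[0,-0.005,0,0,0,0,0],[0,-0.005,0,0,0,0,0],[0,-0.005,0,0,0,0,0],[0,-0.005,0,0,0,0,0],[0,-0.005,0,0,0,0,0]]'
python3 -m jog '[[0,-0.005,0,0,0,0,0],[0,-0.006,0,0,0,0,0],[0,-0.006,0,0,0,0,0],[0,-0.006,0,0,0,0,0],[0,-0.006,0,0,0,0,0]]'
```

```text
time_s: 3.1
eef_pos: [578.2, 103.3, 85.4]
ee_rot: [-0.0, 0.999, -0.051, -0.0]
force: [-0.7, 0.7, 0.3]
grip_width: -0.004
grip_force: 0.0
time_s: 3.6
eef_pos: [580.8, 128.8, 85.6]
ee_rot: [-0.0, 0.999, -0.051, 0.0]
force: [-0.4, -0.6, -0.7]
grip_width: -0.001
grip_force: 0.0
time_s: 4.1
eef_pos: [583.8, 157.5, 85.3]
ee_rot: [0.0, 0.999, -0.052, 0.0]
force: [0.4, -2.0, 0.5]
grip_width: -0.002
grip_force: 0.9
```

```bash
python3 -m jog '[[0,-0.006,0,0,0,0,0],[0,-0.006,0,0,0,0,0],[0,-0.006,0,0,0,0,0],[0,-0.006,0,0,0,0,0],[0,-0.006,0,0,0,0,0]]'
python3 -m jog '[[0,-0.005,0,0,0,0,0],[0,-0.005,0,0,0,0,0],[0,-0.004,0,0,0,0,0],[0,-0.004,0,0,0,0,0],[0,0,0,0,0,0,0]]'
python3 - <<'E'
from h import *
for n in("scene","top"):
    im=eyes.capture(n); cv2.imwrite(f"pics/{n}2.png",cv2.cvtColor(im,cv2.COLOR_RGB2BGR))
c=big(mask(im,22,34))
print([ (cen(x),ray("top",*cen(x),85).round()) for x in c])
E
```

```text
time_s: 4.6
eef_pos: [586.8, 187.4, 85.2]
ee_rot: [0.0, 0.999, -0.052, -0.0]
force: [0.9, -1.8, 0.0]
grip_width: -0.001
grip_force: 0.9
time_s: 5.1
eef_pos: [588.5, 205.3, 85.2]
ee_rot: [-0.0, 0.999, -0.051, -0.0]
force: [-0.0, -0.2, 0.5]
grip_width: -0.0
grip_force: 0.0
[]
```

View pics/scene2.png

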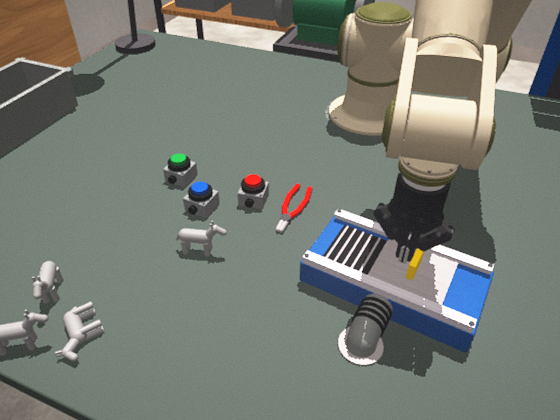

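The fingertips (405,250) are pushing the tab (413,262) and most of the grille is uncovered, with some way still to go. I'll continue in small steps and watch the force.

```bash
python3 -m jog '[[0,-0.004,0,0,0,0,0],[0,-0.004,0,0,0,0,0],[0,-0.004,0,0,0,0,0],[0,-0.003,0,0,0,0,0]]'
python3 -m jog '[[0,-0.002,0,0,0,0,0],[0,-0.002,0,0,0,0,0]]'
python3 -m jog '[[0,-0.002,0,0,0,0,0],[0,-0.002,0,0,0,0,0]]'
```

```text
time_s: 5.6
eef_pos: [590.3, 220.0, 85.3]
ee_rot: [0.0, 0.999, -0.052, 0.0]
force: [1.3, -1.6, -1.2]
grip_width: 0.003
grip_force: 0.8
time_s: 5.8
eef_pos: [590.7, 223.8, 85.3]
ee_rot: [0.0, 0.999, -0.052, 0.0]
force: [0.8, -0.8, -0.7]
grip_width: 0.0
grip_force: 0.8
time_s: 6.0
eef_pos: [591.1, 227.7, 85.3]
ee_rot: [0.0, 0.999, -0.052, 0.0]
force: [0.8, -2.1, -0.2]
grip_width: 0.001
grip_force: 0.8
```

```bash
python3 -m jog '[[0,-0.002,0,0,0,0,0],[0,-0.001,0,0,0,0,0]]'
python3 -m jog '[[0,-0.001,0,0,0,0,0],[0,-0.001,0,0,0,0,0]]'
```

```text
time_s: 6.2
eef_pos: [591.4, 230.8, 85.3]
ee_rot: [-0.0, 0.999, -0.052, 0.0]
force: [0.7, -0.7, 0.2]
grip_width: 0.0
grip_force: 0.8
time_s: 6.4
eef_pos: [591.5, 231.3, 85.3]
ee_rot: [0.001, 0.999, -0.052, -0.0]
force: [-1.6, -12.3, 2.3]
grip_width: -0.001
grip_force: 6.3
```

```bash
python3 -m jog '[[0,0.006,0,0,0,0,0],[0,0.012,0,0,0,0,0],[0,0.012,-0.03,0,0,0,0],[0,0,-0.045,0,0,0,0],[0,0,-0.045,0,0,0,0]]'
python3 -m jog '[[0,0,-0.04,0,0,0,0],[-0.006,0.045,0,0,0,0,0],[-0.006,0.045,0,0,0,0,0],[-0.006,0.045,0,0,0,0,0],[-0.006,0.045,0,0,0,0,0]]'
python3 - <<'E'
from h import *
for n in("scene","top"):
    im=eyes.capture(n); cv2.imwrite(f"pics/{n}3.png",cv2.cvtColor(im,cv2.COLOR_RGB2BGR))
    for x in big(mask(im,22,34),2):print(n,cen(x),ray(n,*cen(x),85).round())
im=im
E
```

```text
time_s: 6.9
eef_pos: [588.0, 201.9, 206.6]
ee_rot: [-0.0, 0.999, -0.052, -0.001]
force: [1.0, 0.6, -0.3]
grip_width: 0.002
grip_force: 0.0
time_s: 7.4
eef_pos: [545.0, 24.4, 245.4]
ee_rot: [-0.0, 0.999, -0.051, 0.0]
force: [0.9, -0.4, 0.1]
grip_width: 0.001
grip_force: 0.0
scene (429.8838612368024, 267.70588235294116) [602. 250.  85.]Traceback (most recent call last):
  File "<stdin>", line 4, in <module>
  File "h.py", line 12, in cen
    def cen(c): m=cv2.moments(c);return m["m10"]/m["m00"],m["m01"]/m["m00"]
                                        ~~~~~~~~^~~~~~~~~
ZeroDivisionError: float division by zero
```

The tab has moved about 101 mm and met its stop with a 12 N rise, so the shutter is open. On to the green button.

```bash
python3 -m jog '[[-0.006,0.045,0,0,0,0,0],[-0.006,0.045,0,0,0,0,0],[-0.006,0.045,0,0,0,0,0],[-0.006,0.045,0,0,0,0,0],[-0.006,0.045,0,0,0,0,0]]'
python3 -m jog '[[-0.006,0.045,0,0,0,0,0],[-0.006,0.045,0,0,0,0,0],[-0.007,0.041,0,0,0,0,0],[0,0,0.04,0,0,0,0],[0,0,0.04,0,0,0,0]]'
python3 -m jog '[[0,0,0.03,0,0,0,0],[0,0,0.02,0,0,0,0],[0,0,0,0,0,0,0]]'
python3 - <<'E'
from h import *
ims=[]
for n in("scene","top"):
    im=eyes.capture(n); ims.append(im)
    c=[x for x in big(mask(im,45,80),6) if 80<cv2.contourArea(x)<400]
    print(n,[(np.round(cen(x)),ray(n,*cen(x),56).round()) for x in c])
a=cv2.resize(ims[0][100:240,110:300],None,fx=3,fy=3);b=cv2.resize(ims[1][180:320,330:500],None,fx=3,fy=3)
cv2.imwrite("pics/g4.png",cv2.cvtColor(np.hstack([cv2.resize(a,(400,300)),cv2.resize(b,(364,300))]),cv2.COLOR_RGB2BGR))
E
```

```text
time_s: 7.95
eef_pos: [492.0, -196.3, 245.5]
ee_rot: [-0.0, 0.999, -0.052, 0.0]
force: [0.6, -0.4, -0.0]
grip_width: 0.001
grip_force: 0.0
time_s: 8.45
eef_pos: [459.9, -324.3, 164.7]
ee_rot: [0.001, 0.999, -0.053, 0.001]
force: [-0.3, 0.3, -1.1]
grip_width: -0.002
grip_force: 0.0
time_s: 8.75
eef_pos: [459.3, -322.0, 112.8]
ee_rot: [-0.002, 0.999, -0.052, -0.002]
force: [-0.0, 1.0, -0.2]
grip_width: -0.0
grip_force: 0.0
scene [(array([323.,   5.]), array([-649., -360.,   56.])), (array([178., 159.]), array([ 466., -322.,   56.]))]
top []
```

View pics/g4.png

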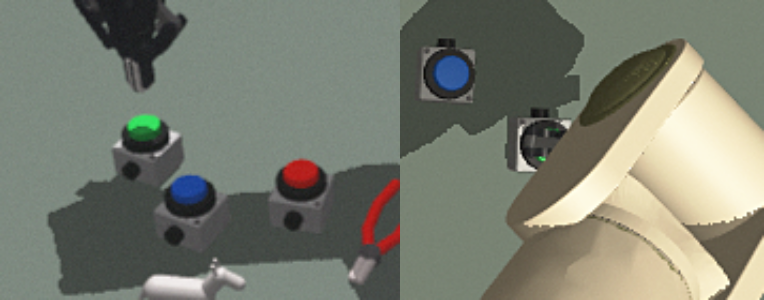

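The fingertips (left crop 140,85) hang directly over the green button (145,125), well clear of blue and red. Descending, slowly near contact.

```bash
python3 -m jog '[[0.001,0.002,0.02,0,0,0,0],[0,0,0.014,0,0,0,0],[0,0,0.005,0,0,0,0],[0,0,0,0,0,0,0]]'
python3 -m jog '[[0,0,0.002,0,0,0,0],[0,0,0.002,0,0,0,0],[0,0,0,0,0,0,0]]'
python3 -m jog '[[0,0,0.001,0,0,0,0],[0,0,0.001,0,0,0,0],[0,0,0,0,0,0,0]]'
```

```text
time_s: 9.25
eef_pos: [461.3, -324.9, 76.3]
ee_rot: [-0.0, 0.999, -0.052, -0.0]
force: [-1.2, 0.1, 0.1]
grip_width: 0.003
grip_force: 0.0
time_s: 9.55
eef_pos: [461.5, -325.0, 72.4]
ee_rot: [0.0, 0.999, -0.052, 0.0]
force: [-0.0, -0.0, 0.4]
grip_width: 0.005
grip_force: 0.0
time_s: 9.85
eef_pos: [461.4, -324.9, 70.2]
ee_rot: [-0.0, 0.999, -0.052, -0.0]
force: [0.8, 0.1, -0.5]
grip_width: 0.002
grip_force: 0.0
```

```bash
python3 -m jog '[[0,0,0.002,0,0,0,0],[0,0,0.002,0,0,0,0],[0,0,0,0,0,0,0]]'
python3 -m jog '[[0,0,0.001,0,0,0,0],[0,0,0.001,0,0,0,0],[0,0,0,0,0,0,0]]'
```

```text
time_s: 10.15
eef_pos: [461.5, -325.1, 66.3]
ee_rot: [0.0, 0.999, -0.052, 0.0]
force: [1.0, 0.1, 2.7]
grip_width: -0.001
grip_force: 1.5
time_s: 10.45
eef_pos: [461.5, -325.1, 64.4]
ee_rot: [0.0, 0.999, -0.052, 0.0]
force: [0.3, -0.4, 3.8]
grip_width: 0.002
grip_force: 2.0
```

```bash
python3 -m jog '[[0,0,0.001,0,0,0,0],[0,0,0,0,0,0,0]]'
python3 -m jog '[[0,0,0.001,0,0,0,0],[0,0,0,0,0,0,0]]'
```

```text
time_s: 10.65
eef_pos: [461.5, -325.0, 63.4]
ee_rot: [0.0, 0.999, -0.052, 0.0]
force: [-0.1, 0.1, 4.4]
grip_width: 0.003
grip_force: 2.3
time_s: 10.85
eef_pos: [461.6, -325.1, 63.0]
ee_rot: [0.0, 0.999, -0.052, 0.0]
force: [-1.7, 0.8, 9.2]
grip_width: -0.001
grip_force: 5.0
```

Force jumped to 9 N at z = 63 mm, so the button is bottomed. Retreating.

```bash
python3 -m jog '[[0,0,0,0,0,0,0],[0,0,-0.005,0,0,0,0],[0,0,-0.015,0,0,0,0],[0,0,-0.04,0,0,0,0],[0,0,-0.045,0,0,0,0]]'
python3 -m jog '[[0,0,-0.045,0,0,0,0],[-0.03,0.03,0,0,0,0,0],[-0.03,0.03,0,0,0,0,0],[-0.03,0.03,0,0,0,0,0],[0,0,0,0,0,0,0]]'
python3 - <<'E'
from h import *
im=eyes.capture("scene");cv2.imwrite("pics/s5.png",cv2.cvtColor(im,cv2.COLOR_RGB2BGR))
E
```

```text
time_s: 11.35
eef_pos: [460.6, -324.2, 167.0]
ee_rot: [-0.002, 0.999, -0.052, -0.002]
force: [0.3, -0.4, -0.7]
grip_width: 0.001
grip_force: 0.0
time_s: 11.85
eef_pos: [359.3, -407.5, 211.7]
ee_rot: [-0.0, 0.999, -0.054, -0.001]
force: [1.0, 0.6, 0.0]
grip_width: 0.001
grip_force: 0.0
```

View pics/s5.png

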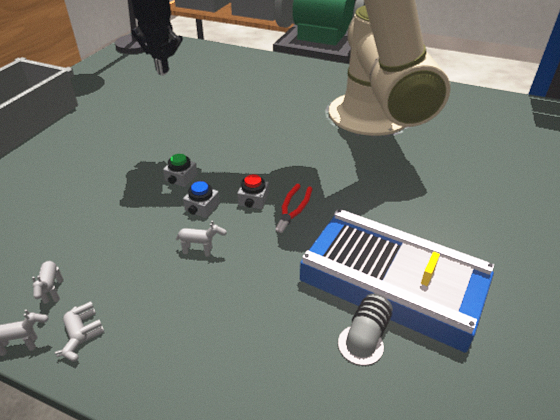

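The shutter is fully open with the tab at (430,268) and the whole grille showing. The green button (179,160) is up again, the other items are where they were, and the hand is clear.

```bash
python3 -c "from rig import finish_job; print(finish_job())"
```

```text
the job is handed in; nothing more can be done
None
```

I pushed the shutter open to its stop, then pressed the green button to the bottom and let it spring back, and handed the job in with the hand clear and nothing else touched; no verdict came back.

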